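# Put the specimen boxes away in two stacks by lid colour

## Robot

A 6-joint arm with a two-finger parallel gripper is mounted at the origin on the work surface. World frame = base frame: x ahead of the robot, y to its left, z up, the work surface at z = 0. Lengths are in m, angles in degrees, forces in N, time in s.
With the tool pointing down it reaches from about 0.25 to 0.725 m from the base axis. Payload 9.7 kg.
Tool frame: the origin (TCP) lies on the centre line of the jaws, within the pads' length; the fingertips stand 22 mm ahead of it and the grasp point (between the pads) lies 3 mm ahead of it; z points along the fingers, y is the direction in which the jaws open and shut (so a half turn about z gives the same grasp; the last joint's range is limited). The gripper opens to 85 mm and grips with 20 to 120 N. Pads are 22 mm wide; open, the fingers measure 114 mm over their backs; the gripper's body (76 mm by 85 mm) begins 54 mm behind the grasp point. The pads swing forward as they close: fully open they stand 13 mm farther back than shut.
Start: joints at [67.552, 4.979, 10.078, 95.1, 0, 90], TCP at [0.21, 0.508, 0.253] pointing down, gripper open.
Joint ranges: [-179.16, 179.16], [-48.56, 103.87], [-65.8, 70.77], [-126.05, 130.52], [-82.76, 87.17], [-180, 180]. Speed limits (degrees/s): [127.2, 127.2, 147.25, 180, 180, 180].

## Interface

Orientations are given as [roll, pitch, yaw] about the fixed x, y, z axes, in that order (R = Rz(yaw) Ry(pitch) Rx(roll)).
In Python, from workcell import monitor, eyes, job gives the robot as it stands. The module is installed in compiled form; this text tells all that it offers.
- The arm moves only by the tool drive_tool, never from a script. Its argument "plan" is a list of rows, each a list of 3 entries, a list of its own where there are three numbers: the opening, from 0 (shut) to 1 (fully open), then the shift along the world's x, y, z in m, then the turn about the world's z in degrees. In form: [[gripper, [x, y, z], yaw], ...]. A call has 1 to 10 rows; each row shifts and turns the commanded pose from where the row before left it; what a row does not reach is not made up. A row lasts 1/8 s, in which the tool goes at most 62.5 mm and 10.7 degrees, less where a joint would pass 70% of its speed; a pose out of reach is approached as far as the arm can. A call is refused whole if a number of a shift passes 0.0625 or a number of a turn 10.7, either way. A call with a gripper value outside its range is refused whole. The fingers move at their own pace and stop on an object; "grip_force" is the grip in N (left out, the last holds). Time passes only in rows, so rows that do not move let the fingers close. It gives the time, the measured TCP pose, the force and the opening at its end, in the units of the state.
- monitor.get_obs(): the state, without advancing time (a new reading comes with each control period).
- eyes.camera(name): name is "side" or "top"; returns (picture, depth): 480x640x3 uint8, red, green, blue; 480x640 float32, m along the optical axis (not along the pixel's ray), 0 where there is no reading.
- eyes.camera_params(name): a dict with "fx", "fy", "cx", "cy" (pixels), "dist_coeffs" ([k1, k2, p1, p2, k3] as OpenCV has them; the pictures are not rectified), "extrinsics" (4x4, takes a point from world to camera coordinates). Camera axes: x right, y down, z forward; pixel columns grow to the right and rows downward; lengths in m; the calibration is good to about 2 mm. A picture is of the moment at which its call begins. camera_params takes no time and is no camera call.
- job.job_done(): hands the job in, once; it reports no verdict.
The state is a dict: "time": time; "q": joint angles; "qd": joint speeds; "joint_efforts": joint torques, N m; "ee_pos": TCP position; "tcp_rot": TCP orientation; "wrist_force": force on the tool from outside, world axes, zero at the start; "torque": the same for the moment, N m; "opening": finger opening in m.
Only numpy, scipy, OpenCV 4.12 (cv2) and the standard library are available. Lean on these libraries where they do the work, as an engineer would, in place of code of your own. Each camera call takes 0.05 s, during which the arm holds its last target.

## Task

Put the blue and orange specimen boxes away, each colour stacked on the dock of its own colour: the tall box with the white spot at the bottom and the flat one on top of it, with all feet fully home in the corner recesses of the dock or of the lid below. Carry the boxes upright and set them down without dropping them. Leave the green-lidded box and the amber jar standing where they are.

Things in the scene. Friction and masses are not known exactly. Their poses are not given: they have to be found in the camera images.
- blue_tall_c (a point): The tall blue specimen box, white, fixed blue lid with a white spot 28 mm wide. 80 (x) x 54 (y) mm, 60 mm high, about 160 g. Under it 4 round feet, 6 mm high, 9 mm across, at x +-29, y +-16 mm; in the lid's top 4 recesses at the same places, 16 mm square, 5 mm deep, for the feet of a box above (3 mm play, either way round; it rests 5 mm below the lid's top). Loose. Point: its centre, 30 mm above its feet tips; z up.
- blue_flat_c (a point): The flat blue specimen box, white, fixed blue lid without spot. 80 (x) x 54 (y) mm, 46 mm high, about 130 g. Under it 4 round feet, 6 mm high, 9 mm across, at x +-29, y +-16 mm; in the lid's top 4 recesses at the same places, 16 mm square, 5 mm deep, for the feet of a box above (3 mm play, either way round; it rests 5 mm below the lid's top). Loose. Point: its centre, 23 mm above its feet tips; z up.
- orange_tall_c (a point): The tall orange specimen box, white, fixed orange lid with a white spot 28 mm wide. 80 (x) x 54 (y) mm, 60 mm high, about 160 g. Under it 4 round feet, 6 mm high, 9 mm across, at x +-29, y +-16 mm; in the lid's top 4 recesses at the same places, 16 mm square, 5 mm deep, for the feet of a box above (3 mm play, either way round; it rests 5 mm below the lid's top). Loose. Point: its centre, 30 mm above its feet tips; z up.
- orange_flat_c (a point): The flat orange specimen box, white, fixed orange lid without spot. 80 (x) x 54 (y) mm, 46 mm high, about 130 g. Under it 4 round feet, 6 mm high, 9 mm across, at x +-29, y +-16 mm; in the lid's top 4 recesses at the same places, 16 mm square, 5 mm deep, for the feet of a box above (3 mm play, either way round; it rests 5 mm below the lid's top). Loose. Point: its centre, 23 mm above its feet tips; z up.
- green_box_c (a point): The green specimen box, white, fixed green lid without spot. 80 (x) x 54 (y) mm, 46 mm high, about 130 g. Under it 4 round feet, 6 mm high, 9 mm across, at x +-29, y +-16 mm; in the lid's top 4 recesses at the same places, 16 mm square, 5 mm deep, for the feet of a box above (3 mm play, either way round; it rests 5 mm below the lid's top). Loose. Point: its centre, 23 mm above its feet tips; z up. Stays.
- jar_c (a point): Amber glass jar with a steel cap, 56 mm across, 75 mm high, standing loose; it stays where it stands. This point is its centre, half-way up.
- blue_dock: The blue dock: a low blue plate fixed to the bench, 104 x 78 mm, with a raised pad 80 (x) x 54 (y) mm that has 4 corner recesses like a box lid (16 mm square, 5 mm deep, at x +-29, y +-16 mm). Origin: on the bench under its middle; z up. Pad top 10 mm, recess floors 5 mm above the bench: feet tips of a box in it are 5 mm above the bench.
- orange_dock: The orange dock: a low orange plate fixed to the bench, 104 x 78 mm, with a raised pad 80 (x) x 54 (y) mm that has 4 corner recesses like a box lid (16 mm square, 5 mm deep, at x +-29, y +-16 mm). Origin: on the bench under its middle; z up. Pad top 10 mm, recess floors 5 mm above the bench: feet tips of a box in it are 5 mm above the bench.
Things that resemble listed ones, but are neither listed nor needed, are in the scene too. Leave any yellow look-alike of the part that bears orange_flat_c alone.

How it is judged (in metres and radians):
At the end, for the whole second after the job is handed in: On each dock its colour's tall box (7 mm in plan, centre 32-37.5 mm above the bench: feet home), on it the flat one (7 mm from the tall one's centre in plan, centre 80-85.5 mm up); long sides aligned within 0.2 rad either way round, level within 0.05 rad, released and at rest (horizontal distance between blue_tall_c and blue_dock below 0.007 m and height (world z) of blue_tall_c between 0.032 and 0.0375 m and angle between the x axis of blue_tall_c and the x axis of blue_dock, either way round below 0.2 rad and horizontal distance between blue_flat_c and blue_tall_c below 0.007 m and height (world z) of blue_flat_c between 0.08 and 0.0855 m and angle between the x axis of blue_flat_c and the x axis of blue_tall_c, either way round below 0.2 rad and angle between each of blue_tall_c, blue_flat_c, orange_tall_c, orange_flat_c's own z axis and vertical below 0.05 rad and linear speed of each of blue_tall, blue_flat, orange_tall, orange_flat below 0.02 m/s and contact force between each of blue_tall, blue_flat, orange_tall, orange_flat and the fingers below 0.5 N and horizontal distance between orange_tall_c and orange_dock below 0.007 m and height (world z) of orange_tall_c between 0.032 and 0.0375 m and angle between the x axis of orange_tall_c and the x axis of orange_dock, either way round below 0.2 rad and horizontal distance between orange_flat_c and orange_tall_c below 0.007 m and height (world z) of orange_flat_c between 0.08 and 0.0855 m and angle between the x axis of orange_flat_c and the x axis of orange_tall_c, either way round below 0.2 rad); the robot touches nothing.
It fails at once if the green-lidded box or the amber jar is shifted by more than 15 mm (distance of any of green_box_c, jar_c from where it was at the start of the episode above 0.015 m).
It fails at once if a blue or orange box is tipped by more than 0.5 rad (about 29 degrees) from upright (angle between any of blue_tall_c, blue_flat_c, orange_tall_c, orange_flat_c's own z axis and vertical above 0.5 rad).
It fails at once if a blue or orange box is dropped: it moves faster than 0.5 m/s with no finger touching it (a fall of about 13 mm) ((contact force between blue_tall and the fingers below 0.05 N and linear speed of blue_tall above 0.5 m/s) or (contact force between blue_flat and the fingers below 0.05 N and linear speed of blue_flat above 0.5 m/s) or (contact force between orange_tall and the fingers below 0.05 N and linear speed of orange_tall above 0.5 m/s) or (contact force between orange_flat and the fingers below 0.05 N and linear speed of orange_flat above 0.5 m/s)).
It also fails if it takes over 128 s, if anything falls off the work surface, if the arm or the gripper's body presses on something with over 40 N, if the wrist force passes 120 N, or if a joint passes its speed limit or range.

## Working session

There is one attempt and no reset: what is moved stays moved. The work goes in short steps, Python scripts to look and compute and a tool call to move; the robot and the scene stay as the last step left them, time stands still between calls to the robot, and variables do not carry over. Pictures are saved under pics/ and viewed, and the job is handed in when it is done.

Besides the shell and the picture viewer there is one more tool, called after "Request:" as name(argument=value, ...), one argument or row to a line, values as JSON. drive_tool: Moves the arm, as the interface text tells. Its arguments: {"type":"object","properties":{"plan":{"type":"array","items":{"type":"array"}},"grip_force":{"type":"number"}},"required":["plan"]}

```bash
mkdir -p pics; python3 - <<'E'
from workcell import monitor, eyes, job
import cv2
o=monitor.get_obs(); print({k:o[k] for k in('time','ee_pos','tcp_rot','opening','wrist_force')})
import numpy as np
for n in('top','side'):
    p,d=eyes.camera(n); cv2.imwrite(f'pics/{n}0.png',p[:,:,::-1]); np.savez(f'{n}0.npz',p=p,d=d)
    print(eyes.camera_params(n))
E
```

```text
{'time': 0.0, 'ee_pos': array([0.2099595 , 0.50813475, 0.25258681]), 'tcp_rot': array([-1.79924372e+02,  1.31223046e-04,  1.57547771e+02]), 'opening': 0.08535282848280647, 'wrist_force': array([-0.12710627,  0.79460536,  0.43540839])}
{'fx': 600.8331108091206, 'fy': 600.8331108091206, 'cx': 324.29390524339146, 'cy': 247.71225926270264, 'dist_coeffs': array([-0.120396,  0.      ,  0.      ,  0.      ,  0.      ]), 'extrinsics': array([[ 0.02860147, -0.9995874 , -0.00264171, -0.02074253],
       [-0.97565339, -0.02734154, -0.21760723,  0.60885512],
       [ 0.21744522,  0.00880128, -0.97603285,  1.20303001],
       [ 0.        ,  0.        ,  0.        ,  1.        ]])}
{'fx': 481.7682731917168, 'fy': 481.7682731917168, 'cx': 309.28164261992674, 'cy': 242.17055256962047, 'dist_coeffs': array([-0.00190679,  0.        ,  0.        ,  0.        ,  0.        ]), 'extrinsics': array([[-0.98889951, -0.14857833, -0.00149438,  0.60475968],
       [-0.1117547 ,  0.75036358, -0.65151008,  0.09779077],
       [ 0.09792161, -0.64411099, -0.75863851,  0.94208365],
       [ 0.        ,  0.        ,  0.        ,  1.        ]])}
```

View pics/top0.png

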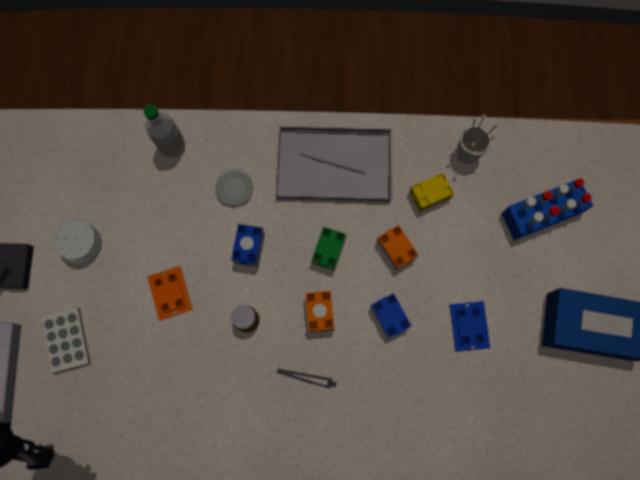

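View pics/side0.png

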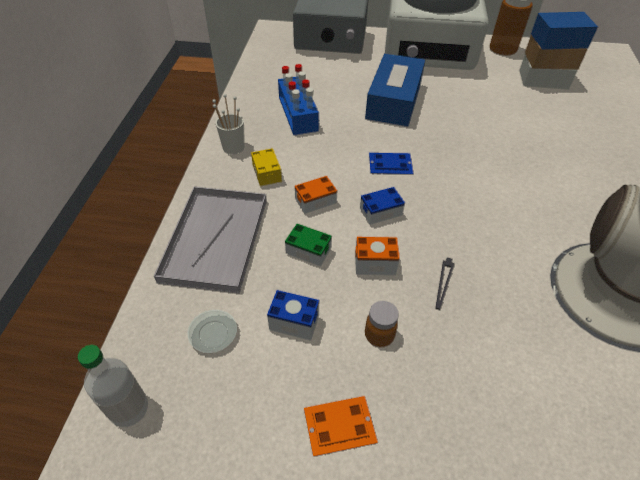

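```bash
cat > h.py <<'E'
import numpy as np, cv2
from workcell import monitor, eyes
HUE={'blue':(105,130),'orange':(4,16),'green':(50,75),'yellow':(22,32)}
def rays(n,uv):
    P=eyes.camera_params(n);K=np.array([[P['fx'],0,P['cx']],[0,P['fy'],P['cy']],[0,0,1]])
    u=cv2.undistortPoints(np.asarray(uv,float).reshape(-1,1,2),K,P['dist_coeffs']).reshape(-1,2)
    E=P['extrinsics'];R=E[:3,:3];c=-R.T@E[:3,3]
    return c,np.c_[u,np.ones(len(u))],R,K,P['dist_coeffs'],E
def onplane(n,uv,z):
    c,r,R,*_=rays(n,uv); w=r@R
    return c+w*((z-c[2])/w[:,2])[:,None]
def dpts(n,uv,d):
    c,r,R,*_=rays(n,uv); return c+(r*np.asarray(d)[:,None])@R
def blobs(n,img,d,col,minA=150):
    hsv=cv2.cvtColor(img,cv2.COLOR_RGB2HSV);lo,hi=HUE[col]
    m=cv2.inRange(hsv,(lo,130,30),(hi,255,255))
    m=cv2.morphologyEx(m,cv2.MORPH_CLOSE,np.ones((5,5)))
    cs,_=cv2.findContours(m,cv2.RETR_EXTERNAL,cv2.CHAIN_APPROX_NONE)
    out=[]
    for c in cs:
        if cv2.contourArea(c)<minA: continue
        mm=np.zeros(m.shape,np.uint8);cv2.drawContours(mm,[c],-1,1,-1)
        v,u=np.nonzero(mm&(d>0));p=dpts(n,np.c_[u,v],d[v,u])
        out.append((c,p))
    return out
def rect(xy):
    (c,s,a)=cv2.minAreaRect(xy.astype(np.float32)); 
    if s[0]<s[1]: s=s[::-1];a+=90
    return np.array(c),np.array(s),(a+90)%180-90
def report(n,img,d,cols=HUE):
    for col in cols:
        for c,p in blobs(n,img,d,col):
            if not(0<p[:,0].mean()<.8 and abs(p[:,1].mean())<.75): continue
            z=np.percentile(p[:,2],85); 
            q=p[abs(p[:,2]-np.median(p[:,2][p[:,2]>z-.004]))<.004]
            r=rect(q[:,:2]); ez=np.median(q[:,2])
            r2=rect(onplane(n,c.reshape(-1,2),ez)[:,:2])
            M=cv2.moments(c)
            print(n,col,'px',int(M['m10']/M['m00']),int(M['m01']/M['m00']),'z%.4f'%ez,'depth',r[0].round(4),r[1].round(3),round(r[2],1),'contour',r2[0].round(4),r2[1].round(3),round(r2[2],1))
E
python3 - <<'E'
from h import *
for n in('top','side'):
    f=np.load(n+'0.npz'); report(n,f['p'],f['d'])
E
```

```text
top blue px 469 325 z0.0093 depth [ 0.4574 -0.3225] [0.1   0.074] 6.6 contour [ 0.4574 -0.3223] [0.1   0.074] 7.0
top blue px 390 315 z0.0461 depth [ 0.473  -0.1476] [0.079 0.051] 28.6 contour [ 0.4718 -0.1473] [0.081 0.053] 29.1
top blue px 597 323 z0.0802 depth [ 0.4611 -0.5822] [0.189 0.119] 81.6 contour [ 0.4604 -0.581 ] [0.191 0.12 ] 81.6
top blue px 246 244 z0.0602 depth [0.6155 0.1624] [0.079 0.053] -7.6 contour [0.6134 0.1619] [0.082 0.053] -7.6
top blue px 544 211 z0.1060 depth [ 0.6957 -0.4891] [0.102 0.019] -65.3 contour [ 0.6987 -0.4723] [0.193 0.069] -67.2
top orange px 319 311 z0.0602 depth [0.4773 0.0033] [0.08  0.053] 7.0 contour [0.4757 0.0038] [0.084 0.054] 6.2
top orange px 169 292 z0.0095 depth [0.5123 0.3353] [0.103 0.077] 20.4 contour [0.5119 0.3348] [0.103 0.077] 20.0
top orange px 397 246 z0.0459 depth [ 0.6224 -0.162 ] [0.081 0.054] 33.4 contour [ 0.6209 -0.1614] [0.084 0.056] 33.5
top green px 328 247 z0.0459 depth [ 0.6153 -0.0122] [0.078 0.05 ] -16.6 contour [ 0.6137 -0.0117] [0.081 0.05 ] -16.7
top yellow px 430 191 z0.0459 depth [ 0.7513 -0.2376] [0.081 
[... 641 characters left out ...]
de orange px 339 425 z0.0086 depth [0.5112 0.3392] [0.102 0.077] 20.6 contour [0.5118 0.3401] [0.103 0.077] 20.0
side orange px 378 334 z0.0486 depth [0.4599 0.1756] [0.052 0.03 ] -9.1 contour [0.4616 0.1872] [0.053 0.052] 81.9
side orange px 376 248 z0.0589 depth [0.4762 0.0049] [0.08  0.057] 7.8 contour [0.478  0.0066] [0.084 0.056] 8.5
side orange px 314 189 z0.0445 depth [ 0.6212 -0.1594] [0.081 0.057] 34.0 contour [ 0.6248 -0.1561] [0.089 0.059] 33.3
side green px 308 239 z0.0445 depth [ 0.6152 -0.0111] [0.082 0.057] -16.9 contour [ 0.6127 -0.0083] [0.086 0.057] -16.8
side yellow px 266 166 z0.0441 depth [ 0.7513 -0.2359] [0.086 0.054] -63.9 contour [ 0.7454 -0.2179] [0.122 0.058] -65.1
```

Request:
drive_tool(
  plan=[
    [1, [0.0405, -0.0345, 0], 1.5],
    [1, [0.0405, -0.0345, 0], 1.5],
    [1, [0.0405, -0.0345, 0], 1.5],
    [1, [0.0405, -0.0345, 0], 1.5],
    [1, [0.0405, -0.0345, 0], 1.5],
    [1, [0.0405, -0.0345, 0], 1.5],
    [1, [0.0405, -0.0345, 0], 1.5],
    [1, [0.0405, -0.0345, 0], 1.5],
    [1, [0.0405, -0.0345, 0], 1.5],
    [1, [0.0405, -0.0345, 0], 1.5],
  ],
  grip_force=40,
)

```text
time: 1.35
ee_pos: [0.6161, 0.162, 0.2529]
tcp_rot: [-180.0, -0.0, 172.6]
wrist_force: [-0.1, 0.7, 1.0]
opening: 0.0855
```

```bash
cat >> h.py <<'E'
def recess(n,img,d,col,zoff=0,show=True):
    "centres of dark recess holes inside each blob of colour"
    hsv=cv2.cvtColor(img,cv2.COLOR_RGB2HSV)
    for c,p in blobs(n,img,d,col):
        M=cv2.moments(c);z=np.percentile(p[:,2],85)
        if not(0<p[:,0].mean()<.8 and abs(p[:,1].mean())<.75): continue
        mm=np.zeros(img.shape[:2],np.uint8);cv2.drawContours(mm,[c],-1,255,-1)
        V=hsv[:,:,2]; t,_=cv2.threshold(V[mm>0].reshape(1,-1),0,255,cv2.THRESH_OTSU)
        hm=((V<=t)&(cv2.erode(mm,np.ones((3,3)))>0)).astype(np.uint8)
        k,l,s,ce=cv2.connectedComponentsWithStats(hm)
        o=[ce[i] for i in range(1,k) if s[i,4]>12]
        if len(o)!=4: print(n,col,int(M['m10']/M['m00']),int(M['m01']/M['m00']),'holes',len(o),[s[i,4] for i in range(1,k)]);continue
        w=onplane(n,o,z-.0025)[:,:2];r=rect(w)
        print(n,col,int(M['m10']/M['m00']),int(M['m01']/M['m00']),'holes mean',w.mean(0).round(4),'size',r[1].round(3),'yaw',round(r[2],1))
E
python3 - <<'E'
from h import *
o=monitor.get_obs(); print(o['time'],o['q'].round(1),o['ee_pos'],o['tcp_rot'])
for n in('top','side'):
    f=np.load(n+'0.npz')
    for c in('blue','orange'): recess(n,f['p'],f['d'],c)
E
```

```text
1.35 [14.7 17.6 24.6 97.1  0.  22.1] [0.61611472 0.16195299 0.25286231] [-1.79992451e+02 -2.95486047e-02  1.72596187e+02]
top blue 469 325 holes mean [ 0.4584 -0.3234] size [0.058 0.035] yaw 6.8
top blue 390 315 holes mean [ 0.4731 -0.1476] size [0.057 0.031] yaw 28.8
top blue 597 323 holes 1 [np.int32(3671)]
top blue 246 244 holes mean [0.6156 0.1631] size [0.059 0.031] yaw -7.5
top blue 544 211 holes 6 [np.int32(54), np.int32(385), np.int32(64), np.int32(77), np.int32(214), np.int32(1), np.int32(113), np.int32(2), np.int32(1), np.int32(1), np.int32(1)]
top orange 319 311 holes mean [0.4772 0.0033] size [0.059 0.033] yaw 7.4
top orange 169 292 holes mean [0.5118 0.3357] size [0.063 0.032] yaw 22.0
top orange 397 246 holes mean [ 0.6227 -0.1614] size [0.059 0.033] yaw 33.6
side blue 293 307 holes 5 [np.int32(63), np.int32(67), np.int32(69), np.int32(14), np.int32(1), np.int32(73), np.int32(1), np.int32(1), np.int32(1), np.int32(1), np.int32(1), np.int32(1), np.int32(1), np.int32(1)]
side blue 381 200 holes mean [ 0.4721 -0.1441] size [0.065 0.032] yaw 29.5
side blue 390 162 holes 3 [np.int32(27), np.int32(26), np.int32(1), np.int32(142)]
side blue 298 110 holes 3 [np.int32(475), np.int32(2), np.int32(7), np.int32(23), np.int32(26)]
side blue 394 89 holes 1 [np.int32(1), np.int32(1), np.int32(1), np.int32(1), np.int32(1), np.int32(1010), np.int32(2)]
side orange 339 425 holes 6 [np.int32(94), np.int32(1), np.int32(96), np.int32(1), np.int32(11), np.int32(1), np.int32(104), np.int32(13), np.int32(106), np.int32(88)]
side orange 378 334 holes 1 [np.int32(258)]
side orange 376 248 holes 5 [np.int32(47), np.int32(47), np.int32(48), np.int32(50), np.int32(3), np.int32(36)]
side orange 314 189 holes 5 [np.int32(27), np.int32(30), np.int32(35), np.int32(27), np.int32(40), np.int32(1), np.int32(1), np.int32(2), np.int32(2), np.int32(3), np.int32(2)]
```

Request:
drive_tool(
  plan=[
    [1, [-0.0005, 0.001, -0.05], 0],
    [1, [0, 0, -0.05], 0],
    [1, [0, 0, -0.05], 0],
    [1, [0, 0, -0.04], 0],
    [1, [0, 0, -0.018], 0],
    [1, [0, 0, 0], 0],
    [0.5, [0, 0, 0], 0],
    [0.5, [0, 0, 0], 0],
    [0.3, [0, 0, 0], 0],
    [0.3, [0, 0, 0], 0],
  ],
)

```text
time: 2.6
ee_pos: [0.6155, 0.1646, 0.0474]
tcp_rot: [179.9, 0.2, 172.5]
wrist_force: [-0.6, -0.9, 6.6]
opening: 0.0536
```

Request:
drive_tool(
  plan=[
    [0.3, [0, 0, 0.02], 0],
    [0.3, [0, 0, 0.04], 0],
    [0.3, [0, 0, 0.04], 0],
    [0.3, [0, 0, 0.04], 0],
  ],
)

```text
time: 3.1
ee_pos: [0.6144, 0.1643, 0.1881]
tcp_rot: [180.0, 0.1, 172.6]
wrist_force: [-0.2, -0.4, -1.6]
opening: 0.0534
```

```bash
cat > look.py <<'E'
import sys
from h import *
t=sys.argv[1]
o=monitor.get_obs(); print(round(o['time'],2),o['ee_pos'].round(4),o['tcp_rot'].round(1),o['opening'],o['wrist_force'].round(1))
for n in('top','side'):
    p,d=eyes.camera(n); cv2.imwrite(f'pics/{n}{t}.png',p[:,:,::-1]); np.savez(f'{n}{t}.npz',p=p,d=d)
    report(n,p,d,['blue','orange'])
    if n=='top':
        for c in('blue','orange'): recess(n,p,d,c)
E
python3 look.py 1
```

```text
3.1 [0.6144 0.1643 0.1881] [1.800e+02 1.000e-01 1.726e+02] 0.053350394823962866 [-0.2 -0.4 -1.6]
top blue px 469 326 z0.0091 depth [ 0.4577 -0.3231] [0.1   0.074] 6.2 contour [ 0.4574 -0.3224] [0.1   0.074] 7.0
top blue px 390 315 z0.0459 depth [ 0.473  -0.1474] [0.079 0.052] 29.2 contour [ 0.4719 -0.1473] [0.08  0.053] 29.1
top blue px 597 323 z0.0803 depth [ 0.4609 -0.5822] [0.189 0.118] 81.6 contour [ 0.4604 -0.5766] [0.2   0.121] 81.6
top blue px 544 211 z0.1060 depth [ 0.6999 -0.4979] [0.124 0.019] -66.4 contour [ 0.6987 -0.4724] [0.193 0.069] -67.2
top orange px 319 311 z0.0601 depth [0.4772 0.0033] [0.081 0.053] 6.9 contour [0.4757 0.0038] [0.084 0.054] 6.2
top orange px 162 293 z0.0100 depth [0.508  0.3484] [0.103 0.048] 17.8 contour [0.5075 0.3464] [0.104 0.052] 19.0
top orange px 397 246 z0.0459 depth [ 0.6231 -0.162 ] [0.081 0.054] 33.5 contour [ 0.6209 -0.1614] [0.084 0.056] 33.4
top blue 469 326 holes mean [ 0.4585 -0.3237] size [0.058 0.034] yaw 6.9
top blue 390 315 holes mean [ 0.4732 -0.1476] size [0.057 0.031] yaw 29.0
top blue 597 323 holes 1 [np.int32(3698)]
top bl
[... 656 characters left out ...]
9.0
side blue px 390 162 z0.0085 depth [ 0.4582 -0.3187] [0.1   0.076] 7.8 contour [ 0.4581 -0.3145] [0.102 0.075] 8.4
side blue px 394 88 z0.0794 depth [ 0.4585 -0.596 ] [0.225 0.12 ] 81.5 contour [ 0.4642 -0.5468] [0.332 0.122] 81.7
side orange px 339 425 z0.0085 depth [0.5115 0.3387] [0.103 0.077] 20.0 contour [0.5116 0.34  ] [0.103 0.077] 20.0
side orange px 378 334 z0.0480 depth [0.4608 0.1759] [0.052 0.029] -12.2 contour [0.4624 0.1872] [0.052 0.052] -10.4
side orange px 376 248 z0.0588 depth [0.4761 0.0051] [0.08  0.058] 7.6 contour [0.478  0.0066] [0.084 0.056] 8.5
side orange px 324 187 z0.0448 depth [ 0.6076 -0.1678] [0.056 0.048] -59.9 contour [ 0.6081 -0.1664] [0.059 0.05 ] -57.0
```

Request:
drive_tool(
  plan=[
    [0.3, [-0.0175, -0.054, 0], 1.6],
    [0.3, [-0.0175, -0.054, 0], 1.6],
    [0.3, [-0.0175, -0.054, 0], 1.6],
    [0.3, [-0.0175, -0.054, 0], 1.6],
    [0.3, [-0.0175, -0.054, 0], 1.6],
    [0.3, [-0.0175, -0.054, 0], 1.6],
    [0.3, [-0.0175, -0.054, 0], 1.6],
    [0.3, [-0.0175, -0.054, 0], 1.6],
    [0.3, [-0.0175, -0.054, 0], 1.6],
    [0.3, [0, 0, 0], 0],
  ],
)

```text
time: 4.45
ee_pos: [0.4553, -0.3247, 0.1851]
tcp_rot: [-180.0, -0.0, -173.3]
wrist_force: [-0.6, 0.0, -3.3]
opening: 0.053
```

Request:
drive_tool(
  plan=[
    [0.3, [0, 0, -0.03], 0],
    [0.3, [0, 0, -0.03], 0],
    [0.3, [0, 0, -0.03], 0],
    [0.3, [0, 0, -0.02], 0],
    [0.3, [0, 0, 0], 0],
  ],
)

```text
time: 5.08
ee_pos: [0.4563, -0.3204, 0.0739]
tcp_rot: [179.9, -0.1, -173.0]
wrist_force: [-0.5, 0.2, -1.1]
opening: 0.0537
```

```bash
python3 look.py 2 | grep -v orange
```

```text
5.08 [ 0.4563 -0.3204  0.0739] [ 1.799e+02 -1.000e-01 -1.730e+02] 0.053679887841134914 [-0.5  0.2 -1.1]
top blue px 463 339 z0.0870 depth [ 0.4285 -0.308 ] [0.027 0.023] -89.2 contour [ 0.4205 -0.2966] [0.049 0.041] 89.4
top blue px 462 308 z0.0856 depth [ 0.4838 -0.3042] [0.029 0.025] -83.9 contour [ 0.4831 -0.2938] [0.057 0.026] -83.5
top blue px 612 330 z0.0800 depth [ 0.458  -0.6026] [0.149 0.118] 81.6 contour [ 0.4564 -0.5999] [0.15  0.122] 83.0
top blue px 390 315 z0.0457 depth [ 0.473  -0.1477] [0.079 0.052] 28.1 contour [ 0.4718 -0.1474] [0.081 0.053] 29.1
top blue px 544 211 z0.1066 depth [ 0.7006 -0.4985] [0.12  0.019] -66.5 contour [ 0.6984 -0.472 ] [0.193 0.069] -67.1
top blue 463 339 holes 1 [np.int32(26)]
top blue 462 308 holes 2 [np.int32(56), np.int32(8), np.int32(13)]
top blue 612 330 holes 1 [np.int32(4), np.int32(13), np.int32(5), np.int32(3), np.int32(4), np.int32(4), np.int32(4), np.int32(4), np.int32(2), np.int32(3)]
top blue 390 315 holes mean [ 0.4731 -0.1477] size [0.057 0.031] yaw 29.2
top blue 544 211 holes 5 [np.int32(55), np.int32(387), np.int32(64), np.int32(78), np.int32(329), np.int32(1), np.int32(2), np.int32(1), np.int32(1), np.int32(1), np.int32(2), np.int32(1)]
side blue px 381 200 z0.0447 depth [ 0.4721 -0.1457] [0.081 0.057] 30.2 contour [ 0.4767 -0.1423] [0.091 0.057] 28.9
side blue px 389 166 z0.0084 depth [ 0.4578 -0.3126] [0.101 0.065] 5.4 contour [ 0.458  -0.3137] [0.102 0.074] 6.0
side blue px 383 136 z0.0864 depth [ 0.4821 -0.3145] [0.056 0.031] -84.3 contour [ 0.4829 -0.3149] [0.063 0.037] -84.9
side blue px 298 110 z0.0571 depth [ 0.719  -0.4947] [0.185 0.068] -66.8 contour [ 0.7124 -0.462 ] [0.256 0.082] -67.0
side blue px 378 95 z0.0791 depth [ 0.5027 -0.6011] [0.225 0.042] 85.7 contour [ 0.5078 -0.5454] [0.33  0.057] -87.6
```

```bash
python3 - <<'E'
from h import *
a=cv2.imread('pics/side2.png')[100:220,310:470];b=cv2.imread('pics/top2.png')[270:390,390:550]
cv2.imwrite('pics/c2.png',np.hstack([cv2.resize(a,None,fx=2.5,fy=2.5,interpolation=3),cv2.resize(b,None,fx=2.5,fy=2.5,interpolation=3)])[:, :800]*1)
for i in range(3):
    eyes.camera('top');o=monitor.get_obs();print(o['ee_pos'].round(4),o['tcp_rot'].round(1))
E
```

```text
[ 0.4576 -0.3217  0.0766] [-1.799e+02  1.000e-01 -1.730e+02]
[ 0.4577 -0.3218  0.0767] [-1.799e+02  1.000e-01 -1.730e+02]
[ 0.4576 -0.3219  0.0766] [-1.799e+02  1.000e-01 -1.730e+02]
```

View pics/c2.png

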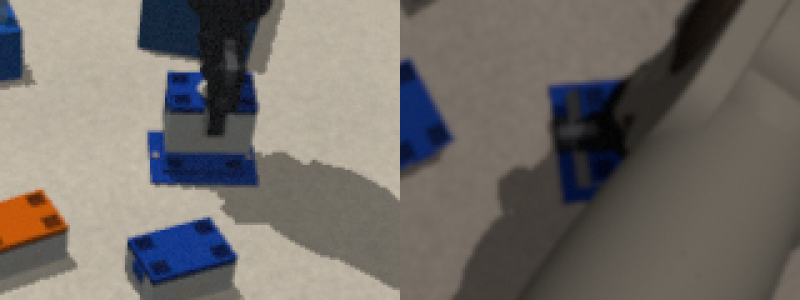

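Request:
drive_tool(
  plan=[
    [0.3, [0, 0, -0.01], 0],
    [0.3, [0, 0, -0.006], 0],
    [0.3, [0, 0, -0.004], 0],
    [0.3, [0, 0, -0.003], 0],
    [0.3, [0, 0, -0.002], 0],
    [0.3, [0, 0, -0.001], 0],
    [0.3, [0, 0, 0], 0],
    [0.3, [0, 0, 0], 0],
  ],
)

```text
time: 6.32
ee_pos: [0.4569, -0.3216, 0.0523]
tcp_rot: [-180.0, 0.1, -173.1]
wrist_force: [-11.0, 6.5, 24.2]
opening: 0.0532
```

```bash
python3 look.py 3 | grep -v orange;python3 - <<'E'
from h import *
a=cv2.imread('pics/side3.png')[100:220,310:470]
cv2.imwrite('pics/c3.png',cv2.resize(a,None,fx=4,fy=4,interpolation=3))
E
```

```text
6.33 [ 0.4569 -0.3216  0.0523] [-1.800e+02  1.000e-01 -1.731e+02] 0.05322392380311581 [-11.    6.5  24.2]
top blue px 462 308 z0.0640 depth [ 0.4844 -0.306 ] [0.031 0.025] -83.2 contour [ 0.4848 -0.2988] [0.058 0.028] -84.0
top blue px 610 330 z0.0800 depth [ 0.4586 -0.5994] [0.156 0.119] 81.5 contour [ 0.4579 -0.5973] [0.159 0.12 ] 81.6
top blue px 390 315 z0.0460 depth [ 0.4729 -0.1477] [0.079 0.051] 29.2 contour [ 0.4718 -0.1473] [0.081 0.053] 29.1
top blue px 544 211 z0.1064 depth [ 0.6993 -0.4983] [0.12  0.018] -64.9 contour [ 0.6985 -0.4721] [0.193 0.069] -67.2
top blue 462 308 holes 1 [np.int32(2), np.int32(5), np.int32(55), np.int32(6)]
top blue 610 330 holes 0 [np.int32(2), np.int32(4), np.int32(4), np.int32(4), np.int32(5), np.int32(2), np.int32(3), np.int32(4), np.int32(4), np.int32(4), np.int32(2), np.int32(5)]
top blue 390 315 holes mean [ 0.4731 -0.1476] size [0.057 0.031] yaw 29.0
top blue 544 211 holes 6 [np.int32(56), np.int32(389), np.int32(63), np.int32(81), np.int32(216), np.int32(1), np.int32(113), np.int32(1), np.int32(1), np.int32(1), np.int32(1), np.int32(1)]
side blue px 381 200 z0.0448 depth [ 0.4722 -0.145 ] [0.082 0.057] 29.8 contour [ 0.4766 -0.142 ] [0.091 0.057] 29.4
side blue px 387 168 z0.0033 depth [ 0.4573 -0.3183] [0.106 0.077] 2.3 contour [ 0.4574 -0.3202] [0.102 0.075] 7.0
side blue px 382 144 z0.0635 depth [ 0.4819 -0.3151] [0.056 0.031] -84.5 contour [ 0.4831 -0.3152] [0.062 0.035] -86.5
side blue px 298 110 z0.0571 depth [ 0.719  -0.4957] [0.192 0.069] -67.1 contour [ 0.7124 -0.4624] [0.255 0.083] -67.3
side blue px 377 95 z0.0791 depth [ 0.5044 -0.5901] [0.199 0.043] 85.8 contour [ 0.5112 -0.5343] [0.304 0.054] -86.4
```

View pics/c3.png

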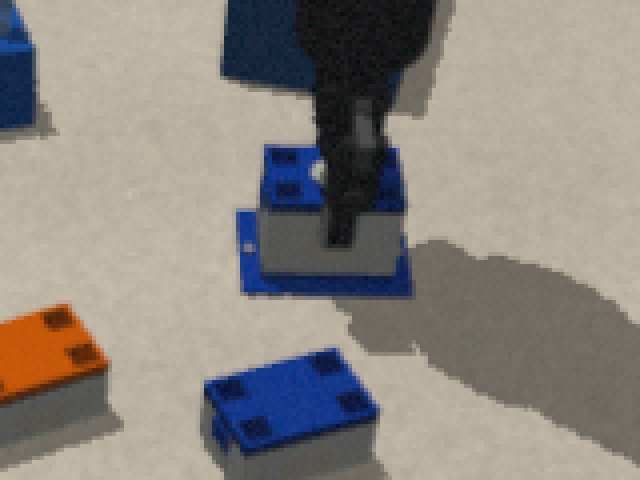

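Request:
drive_tool(
  plan=[
    [0.8, [0, 0, 0], 0],
    [1, [0, 0, 0], 0],
    [1, [0, 0, 0], 0],
    [1, [0, 0, 0.04], 0],
    [1, [0, 0, 0.05], 0],
    [1, [0, 0, 0.05], 0],
    [1, [0.004, 0.044, 0], 5.5],
    [1, [0.004, 0.044, 0], 5.5],
    [1, [0.004, 0.044, 0], 5.5],
    [1, [0.0035, 0.0435, 0], 5.5],
  ],
)

```text
time: 7.68
ee_pos: [0.4725, -0.1449, 0.1891]
tcp_rot: [180.0, 0.0, -150.9]
wrist_force: [0.0, 0.7, 0.4]
opening: 0.0855
```

```bash
python3 look.py 4 | grep -v orange;python3 - <<'E'
from h import *
a=cv2.imread('pics/side4.png')[100:220,310:470];b=cv2.imread('pics/top4.png')[270:390,390:550]
cv2.imwrite('pics/c4.png',np.hstack([cv2.resize(a,None,fx=2.5,fy=2.5,interpolation=3),cv2.resize(b,None,fx=2.5,fy=2.5,interpolation=3)])[:, :800]*1)
E
```

```text
7.67 [ 0.4725 -0.1449  0.1891] [ 180.     0.  -150.9] 0.0855124133363259 [0.  0.7 0.4]
top blue px 478 332 z0.0647 depth [ 0.4523 -0.3355] [0.092 0.044] -20.9 contour [ 0.4455 -0.3351] [0.108 0.05 ] -21.2
top blue px 597 323 z0.0803 depth [ 0.4612 -0.5822] [0.191 0.118] 81.4 contour [ 0.46   -0.5811] [0.191 0.12 ] 81.6
top blue px 544 211 z0.1057 depth [ 0.6953 -0.4885] [0.099 0.019] -64.8 contour [ 0.6988 -0.4724] [0.193 0.069] -67.2
top blue 478 332 holes 3 [np.int32(35), np.int32(53), np.int32(133)]
top blue 597 323 holes 1 [np.int32(3671)]
top blue 544 211 holes 7 [np.int32(55), np.int32(62), np.int32(63), np.int32(323), np.int32(78), np.int32(213), np.int32(1), np.int32(110), np.int32(1), np.int32(1), np.int32(1), np.int32(1), np.int32(1)]
side blue px 380 200 z0.0448 depth [ 0.4733 -0.1456] [0.08  0.058] 28.3 contour [ 0.4773 -0.1416] [0.089 0.057] 29.5
side blue px 387 167 z0.0033 depth [ 0.4574 -0.3184] [0.104 0.076] 3.8 contour [ 0.4576 -0.3202] [0.102 0.075] 6.9
side blue px 384 145 z0.0639 depth [ 0.472  -0.3148] [0.054 0.051] -81.5 contour [ 0.4742 -0.3151] [0.061 0.058] -81.6
side blue px 298 111 z0.0570 depth [ 0.7196 -0.4964] [0.188 0.069] -66.4 contour [ 0.7125 -0.4625] [0.255 0.083] -67.3
side blue px 372 94 z0.0791 depth [ 0.5116 -0.5702] [0.156 0.022] 81.2 contour [ 0.5187 -0.5205] [0.265 0.026] 88.5
```

View pics/c4.png

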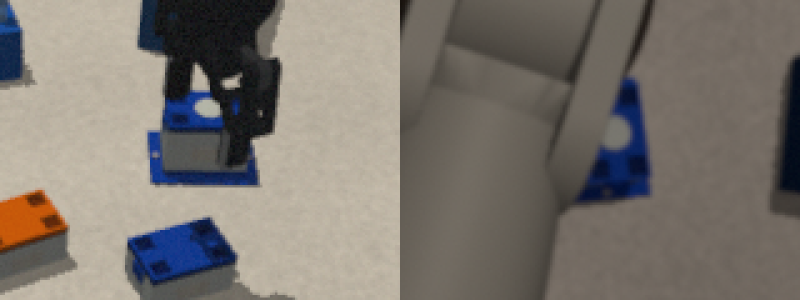

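Request:
drive_tool(
  plan=[
    [1, [0, 0, -0.05], 0],
    [1, [0, 0, -0.05], 0],
    [1, [0, 0, -0.04], 0],
    [1, [0, 0, -0.013], 0],
    [1, [0, 0, 0], 0],
    [0.5, [0, 0, 0], 0],
    [0.5, [0, 0, 0], 0],
    [0.3, [0, 0, 0], 0],
    [0.3, [0, 0, 0], 0],
    [0.3, [0, 0, 0], 0],
  ],
)

```text
time: 9.02
ee_pos: [0.4735, -0.1465, 0.0381]
tcp_rot: [-179.9, 0.1, -151.1]
wrist_force: [-0.8, 0.0, 5.3]
opening: 0.0534
```

Request:
drive_tool(
  plan=[
    [0.3, [0, 0, 0.02], 0],
    [0.3, [0, 0, 0.05], 0],
    [0.3, [0, 0, 0.05], 0],
    [0.3, [-0.004, -0.044, 0], -5.5],
    [0.3, [-0.004, -0.044, 0], -5.5],
    [0.3, [-0.004, -0.044, 0], -5.5],
    [0.3, [-0.004, -0.0435, 0], -5.5],
    [0.3, [0, 0, 0], 0],
    [0.3, [0, 0, -0.03], 0],
    [0.3, [0, 0, 0], 0],
  ],
)

```text
time: 10.28
ee_pos: [0.4557, -0.3206, 0.1248]
tcp_rot: [179.9, -0.1, -173.0]
wrist_force: [-0.7, -0.3, -1.0]
opening: 0.0534
```

```bash
python3 look.py 5 | grep -v orange|grep side;python3 - <<'E'
from h import *
a=cv2.imread('pics/side5.png')[80:200,310:470]
cv2.imwrite('pics/c5.png',cv2.resize(a,None,fx=4,fy=4,interpolation=3))
for i in range(2):
    eyes.camera('top');o=monitor.get_obs();print(o['ee_pos'].round(4),o['tcp_rot'].round(1))
E
```

```text
side blue px 387 167 z0.0033 depth [ 0.4573 -0.3191] [0.103 0.075] 5.3 contour [ 0.4575 -0.3196] [0.104 0.073] 4.5
side blue px 391 146 z0.0637 depth [ 0.459  -0.3179] [0.078 0.057] 5.2 contour [ 0.4589 -0.3112] [0.082 0.056] -0.5
side blue px 298 110 z0.0570 depth [ 0.7185 -0.4951] [0.187 0.069] -67.1 contour [ 0.7125 -0.4623] [0.256 0.083] -67.0
side blue px 381 97 z0.1326 depth [ 0.4786 -0.3158] [0.06  0.032] -87.8 contour [ 0.5032 -0.4458] [0.325 0.069] -85.8
[ 0.457  -0.3214  0.1277] [-1.80e+02  1.00e-01 -1.73e+02]
[ 0.4571 -0.3216  0.1277] [-1.799e+02  1.000e-01 -1.730e+02]
```

View pics/c5.png

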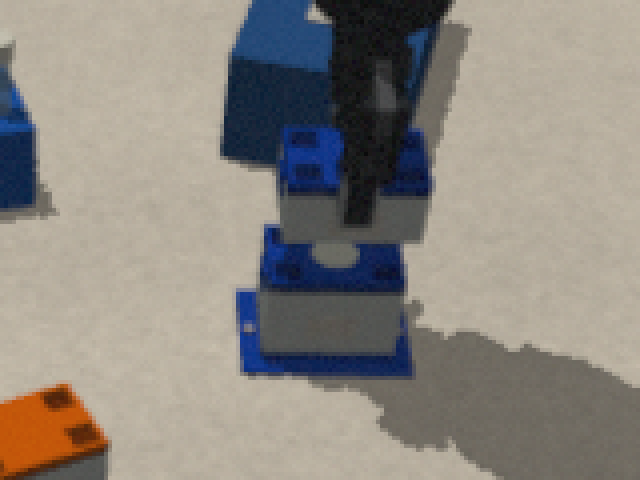

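```bash
python3 - <<'E'
from h import *
print(onplane('side',[[375,152.3],[411.3,152.3]],.065).round(4))
print(onplane('side',[[379.5,127.8],[417.8,127.8]],.1352).round(4))
E
```

```text
[[ 0.4986 -0.2783  0.065 ]
 [ 0.4151 -0.2907  0.065 ]]
[[ 0.4957 -0.2765  0.1352]
 [ 0.4119 -0.2889  0.1352]]
```

Request:
drive_tool(
  plan=[
    [0.3, [0.0015, -0.0005, -0.008], 0],
    [0.3, [0, 0, -0.008], 0],
    [0.3, [0, 0, -0.005], 0],
    [0.3, [0, 0, -0.003], 0],
    [0.3, [0, 0, 0], 0],
  ],
)

```text
time: 11.1
ee_pos: [0.4579, -0.3221, 0.102]
tcp_rot: [180.0, -0.0, -173.0]
wrist_force: [1.3, 1.0, -0.5]
opening: 0.0537
```

Request:
drive_tool(
  plan=[
    [0.3, [0, 0, -0.002], 0],
    [0.3, [0, 0, -0.002], 0],
    [0.3, [0, 0, -0.001], 0],
    [0.3, [0, 0, 0], 0],
  ],
)

```text
time: 11.6
ee_pos: [0.4581, -0.3223, 0.0981]
tcp_rot: [-180.0, 0.0, -173.0]
wrist_force: [-2.3, 0.5, 5.0]
opening: 0.0536
```

```bash
python3 look.py 6 | grep -v orange|grep -v top;python3 - <<'E'
from h import *
a=cv2.imread('pics/side6.png')[80:200,310:470]
cv2.imwrite('pics/c6.png',cv2.resize(a,None,fx=4,fy=4,interpolation=3))
E
```

```text
11.6 [ 0.4581 -0.3223  0.0981] [-180.    0. -173.] 0.053580154031981735 [-2.3  0.5  5. ]
side blue px 387 167 z0.0034 depth [ 0.4575 -0.321 ] [0.101 0.08 ] 6.9 contour [ 0.4575 -0.3192] [0.104 0.073] 4.1
side blue px 298 110 z0.0570 depth [ 0.7192 -0.4965] [0.189 0.069] -67.1 contour [ 0.7125 -0.4625] [0.255 0.082] -67.1
side blue px 380 103 z0.1046 depth [ 0.4797 -0.3194] [0.066 0.033] -87.3 contour [ 0.5002 -0.4448] [0.428 0.086] -80.6
```

View pics/c6.png

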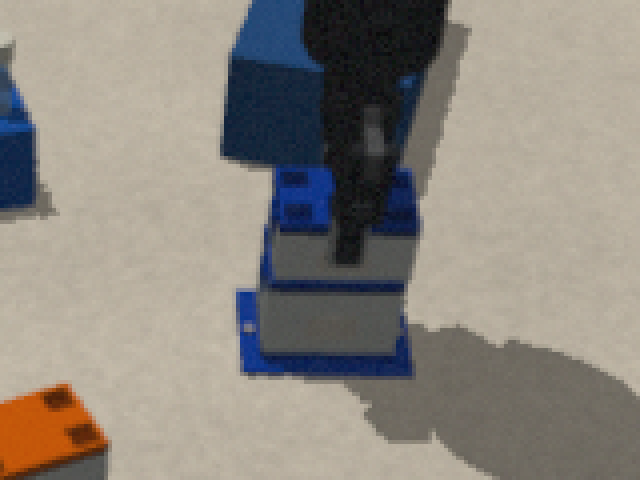

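Request:
drive_tool(
  plan=[
    [0.8, [0, 0, 0], 0],
    [1, [0, 0, 0], 0],
    [1, [0, 0, 0], 0],
    [1, [0, 0, 0.04], 0],
    [1, [0, 0, 0.05], 0],
    [1, [0.001, 0.054, 0], 0],
    [1, [0.003, 0.054, 0], 0],
    [1, [0.003, 0.054, 0], 0],
    [1, [0.003, 0.054, 0], 0],
    [1, [0.003, 0.054, 0], 0],
  ],
)

```text
time: 12.95
ee_pos: [0.4709, -0.0505, 0.1874]
tcp_rot: [-180.0, 0.0, -173.1]
wrist_force: [0.1, -0.3, 0.3]
opening: 0.0853
```

Request:
drive_tool(
  plan=[
    [1, [0.003, 0.055, 0], 0],
    [1, [0, 0, 0], 0],
    [1, [0, 0, 0], 0],
  ],
)

```text
time: 13.32
ee_pos: [0.474, 0.0028, 0.1872]
tcp_rot: [-180.0, -0.0, -173.0]
wrist_force: [0.5, -0.5, -0.4]
opening: 0.0856
```

```bash
python3 look.py 7 ;python3 - <<'E'
from h import *
a=cv2.imread('pics/side7.png')[80:200,310:470];b=cv2.imread('pics/top7.png')[270:390,390:550]
cv2.imwrite('pics/c7.png',np.hstack([cv2.resize(a,None,fx=2.5,fy=2.5,interpolation=3),cv2.resize(b,None,fx=2.5,fy=2.5,interpolation=3)])[:, :800]*1)
E
```

```text
13.32 [0.474  0.0028 0.1872] [-180.   -0. -173.] 0.08559003214696005 [ 0.5 -0.5 -0.4]
top blue px 472 325 z0.1056 depth [ 0.4569 -0.3204] [0.079 0.054] 5.7 contour [ 0.449  -0.3065] [0.093 0.083] 6.8
top blue px 597 323 z0.0803 depth [ 0.4612 -0.5828] [0.19  0.118] 81.5 contour [ 0.4602 -0.5813] [0.191 0.12 ] 81.6
top blue px 544 211 z0.1054 depth [ 0.6958 -0.4876] [0.1   0.019] -66.0 contour [ 0.6988 -0.4725] [0.193 0.07 ] -67.2
top orange px 169 292 z0.0092 depth [0.5123 0.3351] [0.102 0.076] 20.2 contour [0.5119 0.3349] [0.103 0.077] 19.9
top orange px 397 246 z0.0460 depth [ 0.6226 -0.1616] [0.08  0.054] 32.6 contour [ 0.6209 -0.1613] [0.084 0.056] 33.5
top blue 472 325 holes 5 [np.int32(51), np.int32(654), np.int32(55), np.int32(51), np.int32(59)]
top blue 597 323 holes 1 [np.int32(3664)]
top blue 544 211 holes 6 [np.int32(56), np.int32(393), np.int32(64), np.int32(79), np.int32(216), np.int32(1), np.int32(114), np.int32(1), np.int32(1), np.int32(1), np.int32(2), np.int32(1)]
top orange 169 292 holes mean [0.5119 0.3358] size [0.062 0.033] yaw 21.9
top orange 397 246 holes mean [ 0.6226 -0.1613] size [0.059 0.033] yaw 33.6
side blue px 370 104 z0.0787 depth [ 0.5233 -0.5214] [0.058 0.018] -87.7 contour [ 0.5226 -0.4697] [0.164 0.02 ] -89.2
side blue px 298 110 z0.0572 depth [ 0.7194 -0.4957] [0.188 0.069] -66.3 contour [ 0.7125 -0.4623] [0.255 0.082] -67.1
side orange px 339 425 z0.0085 depth [0.5112 0.3386] [0.101 0.076] 20.6 contour [0.5119 0.34  ] [0.103 0.077] 20.0
side orange px 378 334 z0.0483 depth [0.4604 0.176 ] [0.052 0.028] -10.3 contour [0.4623 0.1875] [0.053 0.052] -10.4
side orange px 376 248 z0.0589 depth [0.4766 0.0054] [0.079 0.059] 8.6 contour [0.4785 0.0066] [0.084 0.056] 8.5
side orange px 314 189 z0.0445 depth [ 0.6213 -0.1593] [0.083 0.057] 33.5 contour [ 0.6245 -0.156 ] [0.09 0.06] 33.3
```

View pics/c7.png

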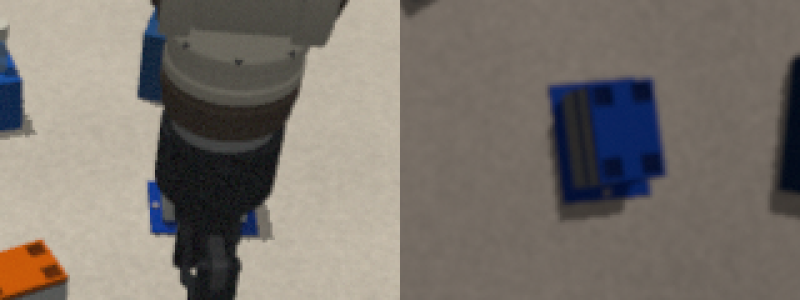

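Request:
drive_tool(
  plan=[
    [1, [0.003, 0.0015, -0.04], 0],
    [1, [0, 0, -0.05], 0],
    [1, [0, 0, -0.035], 0],
    [1, [0, 0, -0.016], 0],
    [1, [0, 0, 0], 0],
    [0.5, [0, 0, 0], 0],
    [0.5, [0, 0, 0], 0],
    [0.3, [0, 0, 0], 0],
    [0.3, [0, 0, 0], 0],
    [0.3, [0, 0, 0], 0],
  ],
)

```text
time: 14.68
ee_pos: [0.478, 0.0043, 0.0479]
tcp_rot: [-180.0, 0.2, -173.0]
wrist_force: [-1.1, -0.9, 6.6]
opening: 0.0538
```

Request:
drive_tool(
  plan=[
    [0.3, [0, 0, 0.02], 0],
    [0.3, [0, 0, 0.04], 0],
    [0.3, [0, 0, 0.04], 0],
    [0.3, [0, 0, 0.04], 0],
    [0.3, [0.0058, 0.0555, 0], 2.2],
    [0.3, [0.0058, 0.0555, 0], 2.2],
    [0.3, [0.0058, 0.0555, 0], 2.2],
    [0.3, [0.0058, 0.0555, 0], 2.2],
    [0.3, [0.0058, 0.0555, 0], 2.2],
    [0.3, [0.0058, 0.0555, 0], 2.2],
  ],
)

```text
time: 15.92
ee_pos: [0.5118, 0.3394, 0.1867]
tcp_rot: [180.0, 0.0, -159.8]
wrist_force: [0.6, -0.1, -1.3]
opening: 0.0533
```

Request:
drive_tool(
  plan=[
    [0.3, [0, 0, -0.02], 0],
    [0.3, [0, 0, -0.04], 0],
    [0.3, [0, 0, -0.04], 0],
    [0.3, [0, 0, -0.01], 0],
    [0.3, [0, 0, 0], 0],
    [0.3, [0, 0, 0], 0],
  ],
)

```text
time: 16.68
ee_pos: [0.5127, 0.3378, 0.0784]
tcp_rot: [180.0, 0.2, -159.9]
wrist_force: [-0.7, -0.6, -1.4]
opening: 0.0534
```

```bash
python3 look.py 8 |grep orange;python3 - <<'E'
from h import *
a=cv2.imread('pics/side8.png')[340:480,260:420]
cv2.imwrite('pics/c8.png',cv2.resize(a,None,fx=4,fy=4,interpolation=3))
print(monitor.get_obs()['ee_pos'],monitor.get_obs()['tcp_rot'])
E
```

```text
top orange px 173 300 z0.0897 depth [0.4904 0.3227] [0.049 0.033] -66.5 contour [0.4838 0.3061] [0.073 0.062] -66.6
top orange px 397 246 z0.0463 depth [ 0.6228 -0.1614] [0.081 0.055] 33.1 contour [ 0.6208 -0.1613] [0.084 0.056] 33.5
top orange 173 300 holes 1 [np.int32(1), np.int32(1), np.int32(619)]
top orange 397 246 holes mean [ 0.6226 -0.1614] size [0.059 0.033] yaw 33.2
side orange px 365 409 z0.0887 depth [0.4801 0.3406] [0.031 0.022] -70.6 contour [0.4768 0.3392] [0.038 0.02 ] -85.3
side orange px 329 426 z0.0889 depth [0.5353 0.3486] [0.055 0.029] -68.5 contour [0.5159 0.3598] [0.092 0.09 ] 20.1
[0.51254882 0.33777346 0.07812152] [ 1.79966408e+02  1.45685815e-01 -1.59847851e+02]
```

View pics/c8.png

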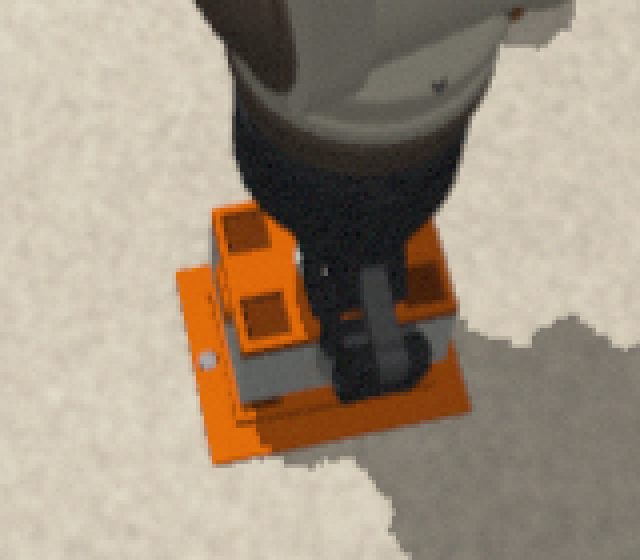

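```bash
python3 - <<'E'
from h import *
a=onplane('side',[[321.25,427.5],[373.75,418.75],[313,392]],.0906);print(a.round(4))
b=onplane('side',[[320,443.75],[312,412.5]],.01);print(b.round(4))
# box centre from front corners + half width
def cen(FL,FR,):
    m=(FL+FR)/2;x=(FL-FR)[:2];x/=np.linalg.norm(x);return m[:2]+ .027*np.array([x[1],-x[0]])
print(cen(a[0],a[1]))
th=np.radians(20);X=np.array([np.cos(th),np.sin(th)]);Y=np.array([-X[1],X[0]])
print(a[0][:2]-.04*X-.027*Y, b[0][:2]-.04*X-.027*Y)
E
```

```text
[[0.5374 0.3783 0.0906]
 [0.4647 0.3548 0.0906]
 [0.5565 0.3282 0.0906]]
[[0.5385 0.3746 0.01  ]
 [0.5578 0.328  0.01  ]]
[0.50932919 0.34085756]
[0.50907678 0.33923067] [0.51010599 0.33557805]
```

Request:
drive_tool(
  plan=[
    [0.3, [0.0003, -0.0012, -0.01], 0],
    [0.3, [0, 0, -0.008], 0],
    [0.3, [0, 0, -0.004], 0],
    [0.3, [0, 0, -0.002], 0],
    [0.3, [0, 0, -0.001], 0],
    [0.3, [0, 0, 0], 0],
    [0.3, [0, 0, 0], 0],
  ],
)

```text
time: 17.65
ee_pos: [0.5118, 0.3359, 0.0529]
tcp_rot: [-180.0, 0.0, -159.8]
wrist_force: [-7.5, -4.5, 13.0]
opening: 0.0531
```

Request:
drive_tool(
  plan=[
    [0.8, [0, 0, 0], 0],
    [1, [0, 0, 0], 0],
    [1, [0, 0, 0], 0],
    [1, [0, 0, 0.04], 0],
    [1, [0, 0, 0.05], 0],
    [1, [0, 0, 0.05], 0],
    [1, [0.0122, -0.0552, 0], 1.5],
    [1, [0.0122, -0.0552, 0], 1.5],
    [1, [0.0122, -0.0552, 0], 1.5],
    [1, [0.0122, -0.0552, 0], 1.5],
  ],
)

```text
time: 18.9
ee_pos: [0.5611, 0.1136, 0.1912]
tcp_rot: [-180.0, 0.0, -153.8]
wrist_force: [1.6, 0.4, 0.1]
opening: 0.0852
```

Request:
drive_tool(
  plan=[
    [1, [0.0122, -0.0552, 0], 1.5],
    [1, [0.0122, -0.0552, 0], 1.5],
    [1, [0.0122, -0.0552, 0], 1.5],
    [1, [0.0122, -0.0552, 0], 1.4],
    [1, [0.0122, -0.0552, 0], 1.4],
    [1, [0, 0, 0], 0],
    [1, [0, 0, 0], 0],
  ],
)

```text
time: 19.77
ee_pos: [0.6218, -0.1606, 0.1909]
tcp_rot: [180.0, -0.0, -146.6]
wrist_force: [0.6, 0.1, -0.4]
opening: 0.0858
```

```bash
python3 look.py 9 |grep -v blue;python3 - <<'E'
from h import *
a=cv2.imread('pics/side9.png')[340:460,260:420];b=cv2.imread('pics/top9.png')[230:350,90:250]
cv2.imwrite('pics/c9.png',np.hstack([cv2.resize(a,None,fx=2.5,fy=2.5,interpolation=3),cv2.resize(b,None,fx=2.5,fy=2.5,interpolation=3)])[:, :800]*1)
E
```

```text
19.77 [ 0.6218 -0.1606  0.1909] [ 180.    -0.  -146.6] 0.08578178250163092 [ 0.6  0.1 -0.4]
top orange px 168 292 z0.0650 depth [0.51   0.3353] [0.082 0.055] 20.4 contour [0.5047 0.3214] [0.1   0.077] 20.1
top orange 168 292 holes 3 [np.int32(513), np.int32(47), np.int32(49)]
side orange px 339 422 z0.0639 depth [0.5098 0.3377] [0.08  0.056] 20.4 contour [0.513  0.3543] [0.098 0.084] 20.1
side orange px 378 334 z0.0490 depth [0.4604 0.1755] [0.051 0.031] -10.6 contour [0.4616 0.1874] [0.053 0.052] 81.9
side orange px 314 189 z0.0444 depth [ 0.6214 -0.1592] [0.081 0.058] 34.0 contour [ 0.6252 -0.1559] [0.089 0.06 ] 33.8
side orange px 550 56 z0.1091 depth [ 0.0335 -0.7332] [0.071 0.013] 6.9 contour [ 0.0503 -0.7074] [0.126 0.063] 56.0
```

View pics/c9.png

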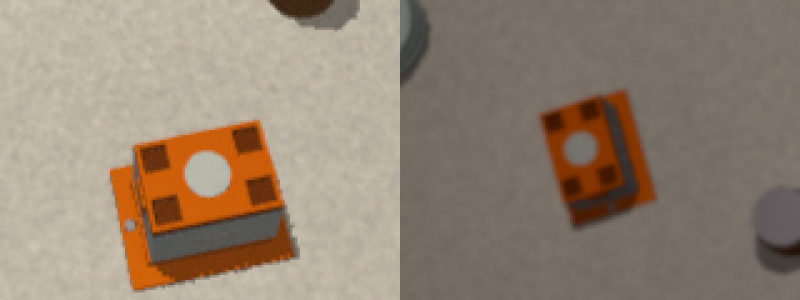

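Request:
drive_tool(
  plan=[
    [1, [0.0008, 0, -0.05], 0],
    [1, [0, 0, -0.05], 0],
    [1, [0, 0, -0.04], 0],
    [1, [0, 0, -0.014], 0],
    [1, [0, 0, 0], 0],
    [0.5, [0, 0, 0], 0],
    [0.5, [0, 0, 0], 0],
    [0.3, [0, 0, 0], 0],
    [0.3, [0, 0, 0], 0],
    [0.3, [0, 0, 0], 0],
  ],
)

```text
time: 21.12
ee_pos: [0.6238, -0.1608, 0.0395]
tcp_rot: [-179.9, 0.1, -146.5]
wrist_force: [-0.1, 0.8, 6.0]
opening: 0.0534
```

Request:
drive_tool(
  plan=[
    [0.3, [0, 0, 0.02], 0],
    [0.3, [0, 0, 0.04], 0],
    [0.3, [0, 0, 0.04], 0],
    [0.3, [0, 0, 0.04], 0],
    [0.3, [-0.0125, 0.0552, 0], -1.5],
    [0.3, [-0.0125, 0.0552, 0], -1.5],
    [0.3, [-0.0125, 0.0552, 0], -1.5],
    [0.3, [-0.0125, 0.0552, 0], -1.5],
    [0.3, [-0.0125, 0.0552, 0], -1.5],
    [0.3, [-0.0125, 0.0552, 0], -1.5],
  ],
)

```text
time: 22.38
ee_pos: [0.5472, 0.1722, 0.1791]
tcp_rot: [-180.0, 0.1, -155.6]
wrist_force: [0.5, 0.0, -0.9]
opening: 0.0535
```

Request:
drive_tool(
  plan=[
    [0.3, [-0.0125, 0.0552, 0], -1.5],
    [0.3, [-0.0125, 0.0552, 0], -1.5],
    [0.3, [-0.0125, 0.0552, 0], -1.2],
    [0.3, [0, 0, 0], 0],
    [0.3, [0, 0, -0.03], 0],
    [0.3, [0, 0, -0.02], 0],
    [0.3, [0, 0, -0.005], 0],
    [0.3, [0, 0, 0], 0],
    [0.3, [0, 0, 0], 0],
  ],
)

```text
time: 23.5
ee_pos: [0.5107, 0.3361, 0.1237]
tcp_rot: [180.0, 0.1, -159.8]
wrist_force: [-0.6, 0.5, -1.0]
opening: 0.0535
```

```bash
python3 look.py 10 |grep orange;python3 - <<'E'
from h import *
a=cv2.imread('pics/side10.png')[340:480,260:420]
cv2.imwrite('pics/c10.png',cv2.resize(a,None,fx=4,fy=4,interpolation=3))
o=monitor.get_obs();print(o['ee_pos'],o['tcp_rot'])
E
```

```text
top orange px 170 297 z0.1302 depth [0.4889 0.3234] [0.049 0.036] -72.8 contour [0.4926 0.3075] [0.093 0.082] 20.5
top orange 170 297 holes 1 [np.int32(1), np.int32(869)]
side orange px 370 395 z0.1288 depth [0.4767 0.335 ] [0.039 0.02 ] -74.3 contour [0.4777 0.3361] [0.039 0.02 ] -70.9
side orange px 329 419 z0.1288 depth [0.5321 0.3465] [0.056 0.029] -69.6 contour [0.5181 0.3667] [0.102 0.088] -70.2
[0.51061111 0.33623024 0.12334759] [ 1.79983917e+02  8.02182265e-02 -1.59755421e+02]
```

View pics/c10.png

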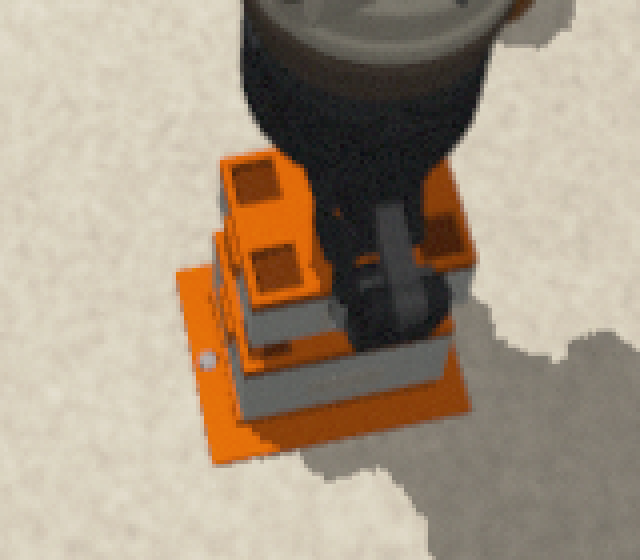

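```bash
python3 - <<'E'
from h import *
a=onplane('side',[[322.5,416.25],[378.75,406.25]],.1298);print(a.round(4))
b=onplane('side',[[321.75,432.5],[373,423.25]],.065);print(b.round(4))
print((a-b).mean(0))
E
```

```text
[[0.5366 0.377  0.1298]
 [0.4619 0.3518 0.1298]]
[[0.5365 0.3762 0.065 ]
 [0.4634 0.3517 0.065 ]]
[-0.00071929  0.00043491  0.0648    ]
```

Aligned to about 1 mm; lower it (seat expected at TCP z ≈ 0.099).

Request:
drive_tool(
  plan=[
    [0.3, [0.0005, -0.0003, -0.01], 0],
    [0.3, [0, 0, -0.007], 0],
    [0.3, [0, 0, -0.003], 0],
    [0.3, [0, 0, -0.002], 0],
    [0.3, [0, 0, -0.001], 0],
    [0.3, [0, 0, -0.001], 0],
    [0.3, [0, 0, 0], 0],
    [0.3, [0, 0, 0], 0],
  ],
)

```text
time: 24.6
ee_pos: [0.5108, 0.3358, 0.0994]
tcp_rot: [180.0, 0.1, -159.7]
wrist_force: [-3.2, -1.7, 5.1]
opening: 0.0532
```

Seated with 5 N contact at the expected height. Release and back off.

Request:
drive_tool(
  plan=[
    [0.8, [0, 0, 0], 0],
    [1, [0, 0, 0], 0],
    [1, [0, 0, 0], 0],
    [1, [0, 0, 0.04], 0],
    [1, [0, 0, 0.05], 0],
    [1, [0, 0, 0.03], 0],
    [1, [-0.02, -0.055, 0.02], 0],
    [1, [-0.02, -0.055, 0], 0],
    [1, [-0.02, -0.055, 0], 0],
    [1, [-0.02, -0.055, 0], 0],
  ],
)

```text
time: 25.85
ee_pos: [0.4299, 0.1144, 0.2383]
tcp_rot: [-180.0, 0.0, -159.7]
wrist_force: [1.0, -0.2, 0.8]
opening: 0.0852
```

Request:
drive_tool(
  plan=[
    [1, [-0.03, -0.055, 0], 0],
    [1, [-0.03, -0.055, 0], 0],
    [1, [-0.03, 0, 0], 0],
    [1, [0, 0, 0], 0],
    [1, [0, 0, 0], 0],
  ],
)

```text
time: 26.48
ee_pos: [0.3414, 0.0063, 0.2384]
tcp_rot: [-180.0, 0.1, -159.7]
wrist_force: [0.2, 0.4, -0.0]
opening: 0.0853
```

```bash
python3 look.py 11; python3 - <<'E'
from h import *
for n in('top','side'):
    for t in('0','11'):
        f=np.load(n+t+'.npz');report(n,f['p'],f['d'],['green'])
a=cv2.imread('pics/top11.png')
cv2.imwrite('pics/c11.png',cv2.resize(a[200:400,120:520],None,fx=2,fy=2,interpolation=3))
E
```

```text
26.48 [0.3414 0.0063 0.2384] [-1.800e+02  1.000e-01 -1.597e+02] 0.0852746694699955 [ 0.2  0.4 -0. ]
top blue px 472 325 z0.1057 depth [ 0.456  -0.3209] [0.081 0.054] 6.7 contour [ 0.449  -0.3065] [0.093 0.083] 6.9
top blue px 597 323 z0.0803 depth [ 0.4609 -0.5827] [0.189 0.119] 82.0 contour [ 0.4604 -0.5812] [0.19 0.12] 81.7
top blue px 544 211 z0.1064 depth [ 0.6956 -0.487 ] [0.099 0.019] -66.4 contour [ 0.6985 -0.4721] [0.193 0.069] -67.2
top orange px 165 291 z0.1059 depth [0.5085 0.3357] [0.082 0.055] 20.4 contour [0.5014 0.3168] [0.107 0.084] 19.9
top blue 472 325 holes 5 [np.int32(52), np.int32(655), np.int32(56), np.int32(53), np.int32(59)]
top blue 597 323 holes 1 [np.int32(3669)]
top blue 544 211 holes 6 [np.int32(55), np.int32(392), np.int32(64), np.int32(81), np.int32(216), np.int32(1), np.int32(113), np.int32(2), np.int32(1), np.int32(1), np.int32(1)]
top orange 165 291 holes 5 [np.int32(50), np.int32(622), np.int32(51), np.int32(54), np.int32(50)]
side blue px 387 167 z0.0034 depth [ 0.4575 -0.3197] [0.103 0.077] 6.0 contour [ 0.4575 -0.3197] [0.104 0.073] 4.7
side blue
[... 234 characters left out ...]
ge px 340 415 z0.1048 depth [0.5081 0.3374] [0.08  0.056] 19.9 contour [0.5116 0.3601] [0.102 0.096] 20.0
side orange px 378 334 z0.0480 depth [0.4604 0.1754] [0.051 0.029] -11.2 contour [0.4625 0.1873] [0.052 0.052] -10.4
top green px 328 247 z0.0459 depth [ 0.6153 -0.0122] [0.078 0.05 ] -16.6 contour [ 0.6137 -0.0117] [0.081 0.05 ] -16.7
top green px 328 247 z0.0461 depth [ 0.6154 -0.0123] [0.078 0.05 ] -16.7 contour [ 0.6136 -0.0117] [0.081 0.05 ] -16.7
side green px 308 239 z0.0445 depth [ 0.6152 -0.0111] [0.082 0.057] -16.9 contour [ 0.6127 -0.0083] [0.086 0.057] -16.8
side green px 308 239 z0.0445 depth [ 0.6154 -0.0101] [0.081 0.057] -16.6 contour [ 0.6126 -0.0081] [0.087 0.056] -17.0
```

View pics/c11.png

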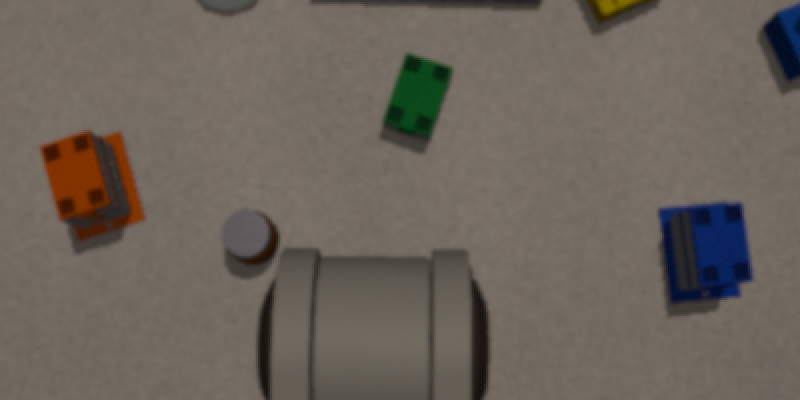

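View pics/side11.png

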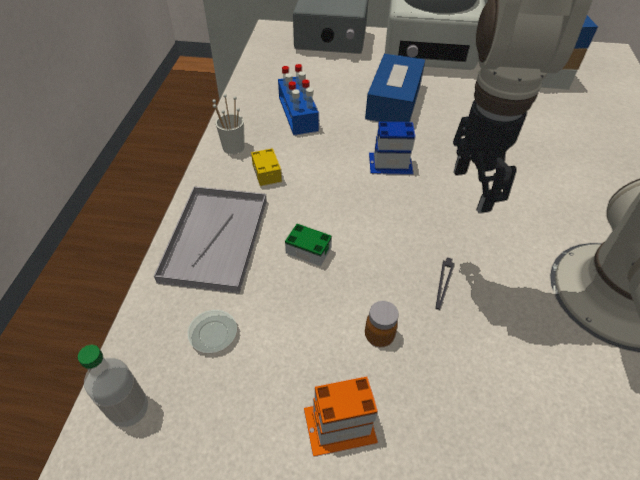

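```bash
python3 -c "
from workcell import job
print(job.job_done())"
```

```text
the job is handed in; nothing more can be done
None
```

Both stacks are built and the job is handed in; it took about 26.5 s of the 128 s. On each dock the tall box with the white spot is at the bottom and the flat one is on top.

- **Height:** From the top camera, the upper lids are at 105.7 mm (blue) and 105.9 mm (orange), against 106 mm with all feet home. The orange tall lid read 65.0 mm and the blue one 64.7 mm, against 65 mm.
- **Position in plan:** The flat boxes sit about 2–3 mm from the tall ones; the limit is 7 mm. The tall boxes read within about 2 mm of the dock centres. In yaw, each stack is within about 1° of its dock.
- **Things that stay:** The green box reads the same as at the start to within about 1 mm. The jar moved less than 1 mm by its side-view position. The arm is clear of everything.
- **Disagreements:** The two cameras differ by 1–5 mm in y, most at the blue dock, and the side camera reads heights about 1 mm low. I aimed between them. Setting down the tall boxes pushed sideways with up to about 13 N (blue) and 9 N (orange). Both were nevertheless fully seated afterwards.

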